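Fit an air filter element and shut the cover against its seal

ROBOT

A 7-joint arm with a two-finger parallel gripper is mounted at the origin on the work surface. World frame = base frame: x ahead of the robot, y to its left, z up, the work surface at z = 0. Lengths are in m, angles in rad, forces in N, time in s.
With the tool pointing down it reaches from about 0.35 to 0.775 m from the base axis. Payload 3.1 kg.
Tool frame: the origin (TCP) lies midway between the tips of the shut fingers; the grasp point (between the pads) lies 19 mm behind it; z points along the fingers, y is the line along which they close (so a half turn about z gives the same grasp; the last joint's range is limited). The gripper opens to 85 mm and grips with 20 to 120 N. Pads are 22 mm wide; open, the fingers measure 114 mm over their backs; the gripper's body (76 mm by 85 mm) begins 54 mm behind the grasp point. The pads swing forward as they close: fully open they stand 13 mm farther back than shut.
Start: joints at [-1.251, 0.311, 0.014, 1.512, -0.004, 1.319, -0.027], TCP at [0.195, 0.514, 0.231] pointing down, gripper open.
Joint ranges: [-2.7, 2.7], [-0.3, 1.91], [-1.27, 1.3], [0.12, 2.57], [-1.44, 4.58], [0.2, 2.03], [-3.05, 3.05]. Speed limits (rad/s): [2.79, 2.79, 3.14, 3.14, 3.14, 3.14, 3.14].

INTERFACE

Orientations are given as [roll, pitch, yaw] about the fixed x, y, z axes, in that order (R = Rz(yaw) Ry(pitch) Rx(roll)).
In Python, from workcell import arm, imaging gives the robot as it stands.
- The arm moves only by the shell command python3 -m crank 'ROWS' [FORCE]. ROWS is JSON, a list of rows, each an object of numbers: "x", "y", "z": the shift along the tool's x, y, z in m; "wx", "wy", "wz": the turn, a rotation vector about the tool's x, y, z in degrees; "gripper": the closure, from 0 (fully open) to 1 (shut). In form: [{"x": .., "y": .., "z": .., "wx": .., "wy": .., "wz": .., "gripper": ..}, ...]. A call has 1 to 10 rows; each row is the pose to reach, as a shift and turn from the pose commanded when the call began, along the tool's axes at that moment; what a row does not reach only later rows make up. A row lasts 1/12 s, in which the tool goes at most 41.7 mm and 7.16 degrees, less where a joint would pass 70% of its speed; a pose out of reach is approached as far as the arm can. A call with a gripper value outside its range is refused whole. The fingers move at their own pace and stop on an object; FORCE is the grip in N (left out, the last holds). Time passes only in rows, so rows that repeat a pose let the fingers close. It gives the time, the measured TCP pose, the force, the opening and the grip force at its end, in the units of the state.
- arm.get_obs(): the state, without advancing time (a new reading comes with each control period).
- imaging.snapshot(name): name is "scene" or "top"; returns (picture, depth): 420x560x3 uint8, red, green, blue; 420x560 float32, m along the optical axis (not along the pixel's ray), 0 where there is no reading.
- imaging.camera_info(name): a dict with "fx", "fy", "cx", "cy" (pixels), "k1" (the pictures are not rectified: a ray, as slopes to the right and down, at radius r is drawn at 1 + k1 r^2 times it, then the intrinsics apply), "cam_to_world" (4x4, takes a point from camera to world coordinates). Camera axes: x right, y up, looking along -z (the intrinsics and any distortion apply to the point x, -y, -z); pixel columns grow to the right and rows downward; lengths in m; the calibration is good to about 2 mm. A picture is of the moment at which its call begins. camera_info takes no time and is no camera call.
- arm.sign_off(): hands the job in; it is judged then, once.
The state is a dict: "time": time; "qpos": joint angles; "joint_velocities": joint speeds; "joint_efforts": joint torques, N m; "tcp_pos": TCP position; "orientation": TCP orientation; "wrist_force": force on the tool from outside, world axes, zero at the start; "moment": the same for the moment, N m; "gripper_width": finger opening in m; "grasp_force": force on a finger pad.
Only numpy, scipy, OpenCV 4.12 (cv2) and the standard library are available. Lean on these libraries where they do the work, as an engineer would, in place of code of your own. Each camera call takes 0.05 s, during which the arm holds its last target. There are 200 camera calls.

TASK

Fit the filter element into the open air cleaner, then swing the cover over it and press it down at its front edge, by the spring clip, until the clip catches and holds the cover shut against the seal. Press no harder than it needs, because the moulded cover cracks if it is forced, and leave the other things on the bench where they are.

Things in the scene. Friction and masses are not known exactly. Their poses are not given: they have to be found in the camera images.
- housing: Lower half of an air cleaner: dark grey open box 170 mm (x) by 210 mm (y), fixed on the bench on rubber mounts that give: pressed, it sinks some mm straight down. Origin within 2 mm of bench level, under the middle of its opening; x from its front (spring clip) to its rear (hinge), z up. Its inlet sticks out 30 mm at the -y side.
- opening (a point): Middle of the opening for the filter element, 95 mm above the housing's origin, level with the flat ledge round it. The opening is 112 mm (x) by 162 mm (y), its floor 65 mm below the ledge; a 6 mm rim stands along the box's outer edge.
- clip_pivot (a point): Pivot of the steel spring clip at the front middle, 108 mm in front of and 62 mm above the housing's origin. The clip is 30 mm wide and 86 mm tall, its nose points to the rear; the cover's tongue coming down pushes it out and it snaps back over the tongue. It is screwed on through slots: it catches with cover_front 1 to 4 mm above its lowest stop, not the same on each box.
- cover_front (a point): Where to press: middle of the cover's flat front shelf, on the outer face, 170 mm from the hinge axis (shelf 145 to 180 mm from it, 220 mm wide, 5 mm thick; in its middle a tongue 36 mm wide goes on to 198 mm). Lowest stop: 110 mm above the housing's origin; caught by the clip it stays at 111 to 114.5 mm; not caught, the seal lifts it to 120 mm or more.
- cover_hinge (a point): Middle of the cover's hinge axis, along the housing's y, 90 mm behind and 105 mm above its origin. The cover (0.36 kg) stands open 1.5 to 1.75 rad, front edge up, outer face to the rear; the stiff hinge (0.45 N m) keeps it where it is left. The foam-rubber seal inside it meets the element's frame when nearly shut.
- cover_dome (a point): Middle of the top of the cover's dome (outer face): the dome stands 46 mm out from the shelf, is 170 mm wide and lies 25 to 145 mm from the hinge axis; an outlet spigot is at its +y side. Shutting against seal and clip takes up to 13 to 22 N at cover_front, easing by 1 to 5 N as the tongue passes the nose, just before the clip catches; nearer the hinge far more. The cover cracks above 30 N.
- element: Loose filter element, 0.2 to 0.4 kg, standing upright: white pleated block 104 mm (x) by 154 mm (y), 45 mm high (lower 20 mm: 98 by 148), with a dark frame 130 mm (x) by 180 mm (y), 10 mm thick, round its top that goes on the ledge. Either way round. Origin: centre of its underside, z up. In place its origin is 50 mm above the housing's, axes parallel.
- element_grip (a point): Point to grasp in the moulded pull fin on top of the element, 78 mm above the element's underside: the fin is 12 mm thick (across the element's y), 50 mm long (along its x) and rises from 55 to 87 mm.
- spray_can: Spray can standing upright, 66 mm across, about 190 mm tall; a bystander, to be left alone. Origin at the middle of its underside.
- cleaner_can: Brake-cleaner can with a narrow neck, 62 mm across, 165 mm tall, standing upright; a bystander, to be left alone. Origin at the middle of its underside.
- screwdriver: Screwdriver lying on the bench; a bystander, to be left alone. Origin at the middle of its underside.
- spanner: Spanner lying on the bench; a bystander, to be left alone. Origin at the middle of its underside.
- cup: Pale plastic measuring cup, 76 mm across, 75 mm tall; a bystander, to be left alone. Origin at the middle of its underside.
- piston: Engine piston standing on its crown, 80 mm across, 50 mm tall; a bystander, to be left alone. Origin at the middle of its underside.
- oil_filter: Dark spin-on oil filter, 74 mm across, 82 mm tall, standing upright; a bystander, to be left alone. Origin at the middle of its underside.

How it is judged:
By the outcome, as a careful person would: the job done as asked, in the order asked, and still so for the second after the job is handed in, with the robot touching nothing.
It also fails if it takes over 69 s, if anything falls off the work surface, if the arm or the gripper's body presses on something with over 40 N, if the wrist force passes 120 N, or if a joint passes its speed limit or range.

## Working session

There is one attempt and no reset: what is moved stays moved. The work goes in short steps, Python scripts to look and compute and a shell command to move; the robot and the scene stay as the last step left them, time stands still between calls to the robot, and variables do not carry over. Pictures are saved under pics/ and viewed, at most 10 in all, crops included, and the job is handed in when it is done.

```bash
mkdir -p pics
cat > h.py <<'E'
import numpy as np, cv2
from workcell import arm, imaging
def snap(n,f):
    p,d=imaging.snapshot(n); cv2.imwrite('pics/'+f+'.png',p[:,:,::-1]); np.savez('pics/'+f+'.npz',p=p,d=d); return p,d
def cloud(n,d):
    c=imaging.camera_info(n); K=np.array([[c['fx'],0,c['cx']],[0,c['fy'],c['cy']],[0,0,1]])
    v,u=np.mgrid[:d.shape[0],:d.shape[1]]
    a=np.stack([u,v],-1).reshape(-1,1,2).astype(np.float64)
    s=cv2.undistortPoints(a,K,np.array([c['k1'],0,0,0.]))[:,0]
    z=d.reshape(-1); P=np.c_[s[:,0]*z,-s[:,1]*z,-z,np.ones_like(z)]@np.array(c['cam_to_world']).T
    P=P[:,:3].reshape(*d.shape,3); P[d==0]=np.nan; return P
E
python3 - <<'E'
from h import *
for n in('scene','top'):
    p,d=snap(n,n+'0'); c=imaging.camera_info(n); print(n,c, (d==0).mean())
print(arm.get_obs())
E
```

```text
scene {'fx': 443.4240388640212, 'fy': 443.4240388640212, 'cx': 278.41563944756024, 'cy': 209.7814747407125, 'k1': -0.14407533477935436, 'cam_to_world': array([[ 0.58876414, -0.54374506,  0.59807867,  1.16965731],
       [ 0.80822696,  0.40629653, -0.42625382, -0.45163821],
       [-0.01122388,  0.73434626,  0.67868224,  0.85069047],
       [ 0.        ,  0.        ,  0.        ,  1.        ]])} 0.004362244897959184
top {'fx': 463.14719743410694, 'fy': 463.14719743410694, 'cx': 282.2209656080904, 'cy': 203.6110231851066, 'k1': -0.15423241695044038, 'cam_to_world': array([[ 0.02878904,  0.99558155, -0.08937877,  0.43942009],
       [-0.99940377,  0.02696352, -0.02156544,  0.0165451 ],
       [-0.01906018,  0.08994633,  0.99576421,  1.23274165],
       [ 0.        ,  0.        ,  0.        ,  1.        ]])} 0.004179421768707483
{'time': 0.1, 'qpos': array([-1.25069618,  0.31166549,  0.01398106,  1.51291235, -0.00443402,
        1.3191572 , -0.02723376]), 'joint_velocities': array([ 5.60539814e-05, -2.15159647e-03,  6.31856159e-04, -2.89326490e-03,
        1.84873981e-03,  2.16888622e-04,  4.86594948e-04]), 'joint_efforts': array([ 9.92108035e-04, -3.80856729e+01,  1.46966181e-01, -2.31242877e+01,
        1.25005556e-02,  8.15904059e-03, -1.27646484e-05]), 'tcp_pos': array([0.19441839, 0.51380095, 0.23031244]), 'orientation': array([-3.13948182e+00,  5.25480121e-05,  2.77983810e+00]), 'wrist_force': array([ 0.101727  ,  0.17713777, -0.63863237]), 'moment': array([-0.04462543, -0.01244949,  0.04476862]), 'grasp_force': 0.0, 'gripper_width': 0.085440267772397}
```

View pics/top0.png

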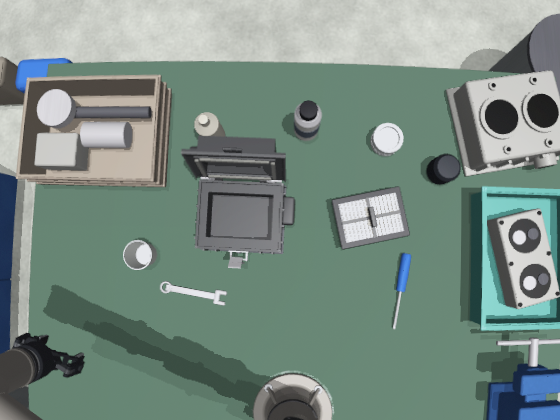

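View pics/scene0.png

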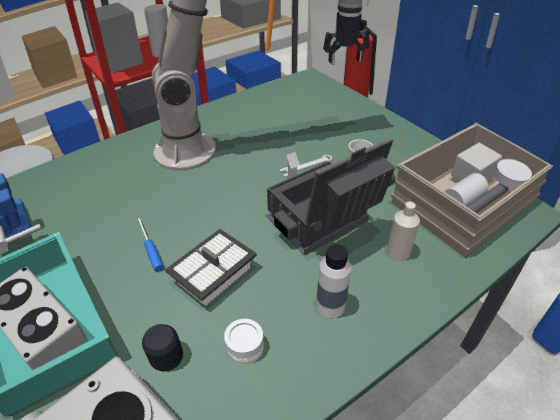

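Top view: housing opening at about (240,215), clip at (237,257), the open cover along (237,163), and element at (371,217) with its fin at (372,216). The cans stand behind the cover at (207,123) and (308,118). The scene view confirms the cover stands open toward the rear.

```bash
cat > m.py <<'E'
from h import *
def rect(P,m):
    q=P[m][:,:2]; r=cv2.minAreaRect((q*1000).astype(np.float32)); return np.round(r[0],1),np.round(r[1],1),round(r[2],2),len(q)
T=np.load('pics/top0.npz'); S=np.load('pics/scene0.npz')
for n,D in(('top',T),('scene',S)):
    P=cloud(n,D['d']); z=P[...,2]; x=P[...,0]; y=P[...,1]
    b=(z<.01)&(abs(x-.5)<.25)&(abs(y)<.3); print(n,'bench z',np.median(z[b]),z[b].std())
    # element
    e=(abs(x-.43)<.14)&(abs(y+.22)<.14)
    m=e&(z>.048)&(z<.065); k=cv2.morphologyEx(m.astype(np.uint8),cv2.MORPH_OPEN,np.ones((3,3)))>0
    print('elem',rect(P,k),np.median(z[m])); f=e&(z>.075)&(z<.1); print('fin',rect(P,f),P[f].mean(0),z[f].max())
    h=(abs(x-.44)<.16)&(abs(y-.1)<.17)
    for a,c in((.025,.04),(.088,.0975),(.0975,.106)):
        m=h&(z>a)&(z<c); k=cv2.morphologyEx(m.astype(np.uint8),cv2.MORPH_OPEN,np.ones((2,2)))>0
        print('hous',a,rect(P,k),np.median(P[k],0))
    m=h&(z>.12)
    q=P[m]; print('cover',np.percentile(q,[2,50,98],axis=0).round(3))
P=cloud('top',T['d'])
for (u,v) in[(240,215),(237,257),(237,262),(200,215),(284,215),(240,184),(240,248),(290,210),(237,142),(237,170),(190,152),(283,155),(372,216),(207,120),(308,108)]: print(u,v,P[v,u].round(3))
E
python3 m.py
python3 - <<'E'
import cv2
a=cv2.imread('pics/top0.png')[110:280,160:430]; cv2.imwrite('pics/c0.png',cv2.resize(a,(794,500),interpolation=2))
E
```

```text
top bench z 0.0011402921462750903 0.0025115630998597325
elem (array([ 516. , -184.9]), array([129.4, 179.9]), 12.59, 3077) 0.05688441500739572
fin (array([ 516.6, -184. ]), array([49.3, 12.8]), 14.06, 110) [ 0.51617051 -0.18316487  0.0862788 ] 0.09428501539922252
hous 0.025 (array([509.6, 144.1]), array([159.9, 112.7]), 86.43, 2626) [nan nan nan]
hous 0.088 (array([500.6, 140.7]), array([212.4, 171.2]), 88.8, 572) [nan nan nan]
hous 0.0975 (array([458.3, 109. ]), array([138.8, 288.6]), 38.77, 920) [nan nan nan]
cover [[0.385 0.057 0.122]
 [0.596 0.144 0.142]
 [0.6   0.218 0.158]]
scene bench z 0.0021233528962725234 0.0018427918262167097
elem (array([ 518.4, -186.6]), array([132.8, 180.1]), 13.32, 2571) 0.05801588489769205
fin (array([ 519.3, -187.2]), array([50.4, 12.5]), 11.94, 140) [ 0.52162958 -0.18770935  0.0852051 ] 0.09247911310744561
hous 0.025 (array([515. , 140.2]), array([177.1, 248.2]), 3.41, 407) [nan nan nan]
hous 0.088 (array([nan, nan]), array([0., 0.]), 0.0, 230) [nan nan nan]
hous 0.0975 (array([487. , 161.8]), array([ 91. , 370.7]), 53.93, 580) [nan nan nan]
cover [[0.386 0.034 0.121]
 [0.398 0.146 0.135]
 [0.598 0.164 0.149]]
240 215 [0.514 0.152 0.032]
237 257 [0.408 0.146 0.119]
237 262 [0.396 0.144 0.131]
200 215 [0.507 0.244 0.098]
284 215 [0.515 0.036 0.08 ]
240 184 [0.588 0.147 0.095]
240 248 [0.429 0.141 0.098]
290 210 [0.528 0.022 0.078]
237 142 [0.661 0.141 0.242]
237 170 [0.617 0.152 0.13 ]
190 152 [0.628 0.234 0.286]
283 155 [0.626 0.038 0.284]
372 216 [ 0.518 -0.183  0.085]
207 120 [0.731 0.225 0.164]
308 108 [ 0.757 -0.014  0.189]
```

View pics/c0.png

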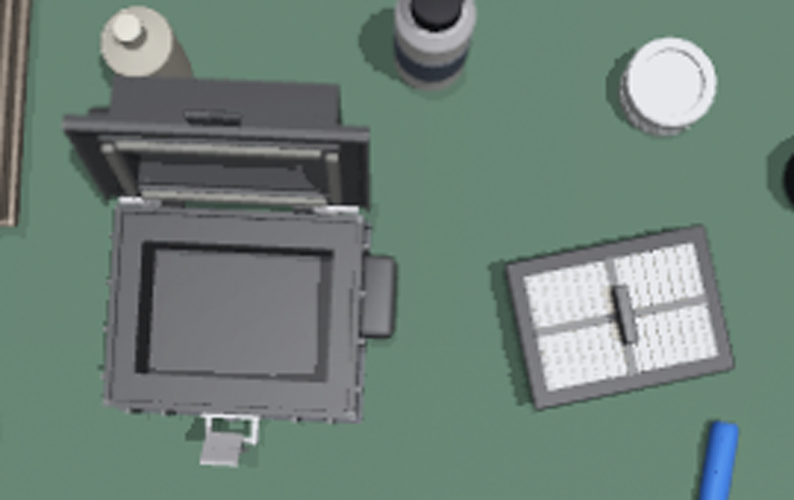

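The crop confirms the housing is nearly square to the world, with the clip at the front and the element's fin along the element's x, about 13° yaw. I'll refine the opening from its ledge edge.

```bash
cat >> h.py <<'E'
from scipy.spatial.transform import Rotation as R
def ray(n,uv,z):
    c=imaging.camera_info(n); K=np.array([[c['fx'],0,c['cx']],[0,c['fy'],c['cy']],[0,0,1]])
    s=cv2.undistortPoints(np.array(uv,float).reshape(-1,1,2),K,np.array([c['k1'],0,0,0.]))[:,0]
    M=np.array(c['cam_to_world']); d=np.c_[s[:,0],-s[:,1],-np.ones(len(s))]@M[:3,:3].T; o=M[:3,3]
    return (o+d*((z-o[2])/d[:,2])[:,None])[:,:2]
def go(p,yaw,rp=(np.pi,0)):
    s=arm.get_obs(); A=R.from_euler('xyz',s['orientation']); B=R.from_euler('xyz',[rp[0],rp[1],yaw])
    print('shift',(A.inv().apply(np.array(p)-s['tcp_pos'])).round(4),'turn',np.degrees((A.inv()*B).as_rotvec()).round(2),'now',s['tcp_pos'].round(4),s['orientation'].round(3),'t',s['time'])
E
python3 - <<'E'
from h import *
T=np.load('pics/top0.npz'); P=cloud('top',T['d']); z=P[...,2]
def box(m,seed,zz):
    n,l=cv2.connectedComponents(m.astype(np.uint8)*1,connectivity=4); k=(l==l[seed[1],seed[0]]).astype(np.uint8)
    c=max(cv2.findContours(k,0,cv2.CHAIN_APPROX_NONE)[0],key=len).reshape(-1,2); q=ray('top',c,zz)*1000
    r=cv2.minAreaRect(q.astype(np.float32)); 
    # robust side lines
    bp=cv2.boxPoints(r); out=[]
    for i in range(4):
        a,b=bp[i],bp[(i+1)%4]; L=np.linalg.norm(b-a); t=(b-a)/L; nn=np.array([-t[1],t[0]])
        s=(q-a)@t; dd=abs((q-a)@nn); w=q[(dd<5)&(s>.15*L)&(s<.85*L)]
        vx,vy,x0,y0=cv2.fitLine(w.astype(np.float32),cv2.DIST_HUBER,0,.01,.01).ravel(); out.append((round(np.degrees(np.arctan2(vy,vx)),1),round(float(x0),1),round(float(y0),1)))
    print(r,out)
box(z<.085,(240,215),.095)
y=P[...,1];x=P[...,0]
box((z>.04)&(z<.075),(345,217),.055)
# box outer: column/row edges on the rim
h=(z>.09)&(z<.108)&(x<.615)&(x>.41)&(y>.02)&(y<.26)
q=P[h]; 
for lo in(.44,.48,.52,.56):
    w=q[abs(q[:,0]-lo)<.015]; print('x',lo,'y range',np.percentile(w[:,1],[1,99]).round(4))
for lo in(.06,.1,.19,.22):
    w=q[abs(q[:,1]-lo)<.01]; print('y',lo,'x range',np.percentile(w[:,0],[1,99]).round(4))
# cover leaf edge
m=(z>.2)&(x>.58)&(x<.7)&(y>0)&(y<.3); q=P[m]
for lo in(.06,.1,.15,.2,.22):
    w=q[abs(q[:,1]-lo)<.01]; w=w[w[:,2]>.27]; print('cov',lo,np.percentile(w[:,0],[2,98]).round(3),w[:,2].max().round(3) if len(w) else 0)
P2=cloud('scene',np.load('pics/scene0.npz')['d']);m=(P2[...,2]>.255)&(abs(P2[...,0]-.65)<.09)&(abs(P2[...,1]-.14)<.15);print(np.percentile(P2[m],[1,50,99],axis=0).round(3))
go([.517,-.186,.20],.226)
E
```

```text
((509.0111083984375, 145.887451171875), (161.4980926513672, 111.30924224853516), 88.89779663085938) [(np.float32(-0.9), 507.8, 66.4), (np.float32(88.9), 563.4, 145.9), (np.float32(-1.5), 509.2, 224.6), (np.float32(89.4), 454.5, 142.9)]
((516.7062377929688, -184.02035522460938), (131.10610961914062, 179.25357055664062), 12.634439468383789) [(np.float32(-77.4), 452.7, -192.7), (np.float32(13.1), 536.8, -269.6), (np.float32(-76.6), 578.7, -169.1), (np.float32(12.9), 497.1, -98.5)]
x 0.44 y range [0.0437 0.2523]
x 0.48 y range [0.0402 0.2526]
x 0.52 y range [0.0389 0.2518]
x 0.56 y range [0.0398 0.2504]
y 0.06 x range [0.4245 0.5916]
y 0.1 x range [0.4209 0.593 ]
y 0.19 x range [0.4253 0.5955]
y 0.22 x range [0.4267 0.5974]
cov 0.06 [0.621 0.632] 0.288
cov 0.1 [0.622 0.633] 0.288
cov 0.15 [0.623 0.637] 0.306
cov 0.2 [0.624 0.636] 0.288
cov 0.22 [0.625 0.634] 0.288
[[0.622 0.033 0.255]
 [0.632 0.13  0.278]
 [0.638 0.25  0.302]]
shift [-0.5494 -0.5403  0.0315] turn [-4.0000e-02  1.6000e-01  1.4632e+02] now [0.1944 0.5138 0.2303] [-3.139  0.     2.78 ] t 0.1
```

```bash
R='{"x":-0.275,"y":-0.27,"z":0.0,"wz":70,"gripper":0}'; python3 -m crank '[{"x":-0.275,"y":-0.27,"z":0.0,"wz":70,"gripper":0},{"x":-0.275,"y":-0.27,"z":0.0,"wz":70,"gripper":0},{"x":-0.275,"y":-0.27,"z":0.0,"wz":70,"gripper":0},{"x":-0.275,"y":-0.27,"z":0.0,"wz":70,"gripper":0},{"x":-0.275,"y":-0.27,"z":0.0,"wz":70,"gripper":0},{"x":-0.275,"y":-0.27,"z":0.0,"wz":70,"gripper":0},{"x":-0.275,"y":-0.27,"z":0.0,"wz":70,"gripper":0},{"x":-0.275,"y":-0.27,"z":0.0,"wz":70,"gripper":0},{"x":-0.275,"y":-0.27,"z":0.0,"wz":70,"gripper":0},{"x":-0.275,"y":-0.27,"z":0.0,"wz":70,"gripper":0}]'; python3 -c "
from h import *
go([.517,-.185,.20],.225); print(arm.get_obs()['qpos'].round(2))"
```

```text
shift [-0.549  -0.5393  0.0315] turn [-4.0000e-02  1.6000e-01  1.4638e+02] now [0.1944 0.5138 0.2303] [-3.139  0.     2.78 ] t 0.1
[-1.25  0.31  0.01  1.51 -0.    1.32 -0.03]$[0]: bad value
```

```bash
python3 -m crank '[{"x":-0.027,"y":-0.027,"z":0.0,"wx":0.0,"wy":0.0,"wz":7.0,"gripper":0.0},{"x":-0.275,"y":-0.27,"z":0.0,"wx":0.0,"wy":0.0,"wz":70.0,"gripper":0.0},{"x":-0.275,"y":-0.27,"z":0.0,"wx":0.0,"wy":0.0,"wz":70.0,"gripper":0.0},{"x":-0.275,"y":-0.27,"z":0.0,"wx":0.0,"wy":0.0,"wz":70.0,"gripper":0.0},{"x":-0.275,"y":-0.27,"z":0.0,"wx":0.0,"wy":0.0,"wz":70.0,"gripper":0.0},{"x":-0.275,"y":-0.27,"z":0.0,"wx":0.0,"wy":0.0,"wz":70.0,"gripper":0.0},{"x":-0.275,"y":-0.27,"z":0.0,"wx":0.0,"wy":0.0,"wz":70.0,"gripper":0.0},{"x":-0.275,"y":-0.27,"z":0.0,"wx":0.0,"wy":0.0,"wz":70.0,"gripper":0.0},{"x":-0.275,"y":-0.27,"z":0.0,"wx":0.0,"wy":0.0,"wz":70.0,"gripper":0.0},{"x":-0.275,"y":-0.27,"z":0.0,"wx":0.0,"wy":0.0,"wz":70.0,"gripper":0.0}]'; python3 -c "
from h import *
go([.517,-.185,.20],.225); print(arm.get_obs()['qpos'].round(2))"
```

```text
time: 0.93
tcp_pos: [0.3584, 0.1577, 0.2313]
orientation: [3.141, 0.002, 1.543]
wrist_force: [0.2, -0.1, -0.3]
gripper_width: 0.0854
grasp_force: 0.0
shift [-0.3381  0.1681  0.0323] turn [ 0.14  0.08 75.5 ] now [0.3584 0.1577 0.2313] [3.141e+00 2.000e-03 1.543e+00] t 0.9333
[-0.87 -0.03  0.4   1.91  0.02  1.26 -0.5 ]
```

```bash
python3 -m crank '[{"x":-0.338,"y":0.168,"z":0.0,"wx":0,"wy":0,"wz":75.5,"gripper":0},{"x":-0.338,"y":0.168,"z":0.0,"wx":0,"wy":0,"wz":75.5,"gripper":0},{"x":-0.338,"y":0.168,"z":0.0,"wx":0,"wy":0,"wz":75.5,"gripper":0},{"x":-0.338,"y":0.168,"z":0.0,"wx":0,"wy":0,"wz":75.5,"gripper":0},{"x":-0.338,"y":0.168,"z":0.03,"wx":0,"wy":0,"wz":75.5,"gripper":0},{"x":-0.338,"y":0.168,"z":0.03,"wx":0,"wy":0,"wz":75.5,"gripper":0},{"x":-0.338,"y":0.168,"z":0.03,"wx":0,"wy":0,"wz":75.5,"gripper":0},{"x":-0.338,"y":0.168,"z":0.03,"wx":0,"wy":0,"wz":75.5,"gripper":0},{"x":-0.338,"y":0.168,"z":0.03,"wx":0,"wy":0,"wz":75.5,"gripper":0},{"x":-0.338,"y":0.168,"z":0.03,"wx":0,"wy":0,"wz":75.5,"gripper":0}]'; python3 -c "
from h import *
go([.517,-.185,.065],.225); print(arm.get_obs()['qpos'].round(2))"
```

```text
time: 1.77
tcp_pos: [0.5195, -0.1849, 0.1997]
orientation: [3.134, 0.005, 0.291]
wrist_force: [-0.3, -1.4, 1.0]
gripper_width: 0.0852
grasp_force: 0.0
shift [-0.0018 -0.0017  0.1347] turn [0.44 0.24 3.81] now [ 0.5195 -0.1849  0.1997] [3.134 0.005 0.291] t 1.7667
[-0.31  0.42  0.85  1.58 -0.32  1.28 -0.69]
```

```bash
python3 -m crank '[{"x":-0.001,"y":-0.001,"z":0.03,"wx":0,"wy":0,"wz":3.8,"gripper":0},{"x":-0.001,"y":-0.001,"z":0.06,"wx":0,"wy":0,"wz":3.8,"gripper":0},{"x":-0.001,"y":-0.001,"z":0.09,"wx":0,"wy":0,"wz":3.8,"gripper":0},{"x":-0.001,"y":-0.001,"z":0.12,"wx":0,"wy":0,"wz":3.8,"gripper":0},{"x":-0.001,"y":-0.001,"z":0.137,"wx":0,"wy":0,"wz":3.8,"gripper":0},{"x":-0.001,"y":-0.001,"z":0.137,"wx":0,"wy":0,"wz":3.8,"gripper":0},{"x":-0.001,"y":-0.001,"z":0.137,"wx":0,"wy":0,"wz":3.8,"gripper":0}]' 40; python3 -c "
from h import *
go([.517,-.185,.062],.225); print(arm.get_obs()['qpos'].round(2))"
```

```text
time: 2.35
tcp_pos: [0.5179, -0.1745, 0.0634]
orientation: [-3.14, 0.003, 0.242]
wrist_force: [0.5, 0.5, 0.6]
gripper_width: 0.0853
grasp_force: 0.0
shift [-0.0034  0.01    0.0014] turn [-0.06  0.14  0.96] now [ 0.5179 -0.1745  0.0634] [-3.14e+00  3.00e-03  2.42e-01] t 2.35
[-0.26  0.56  0.77  1.76 -0.45  1.01 -0.64]
```

```bash
python3 -m crank '[{"x":0,"y":0,"z":0,"wx":0,"wy":0,"wz":0,"gripper":1},{"x":0,"y":0,"z":0,"wx":0,"wy":0,"wz":0,"gripper":1},{"x":0,"y":0,"z":0,"wx":0,"wy":0,"wz":0,"gripper":1},{"x":0,"y":0,"z":0,"wx":0,"wy":0,"wz":0,"gripper":1},{"x":0,"y":0,"z":0,"wx":0,"wy":0,"wz":0,"gripper":1},{"x":0,"y":0,"z":0,"wx":0,"wy":0,"wz":0,"gripper":1},{"x":0,"y":0,"z":0,"wx":0,"wy":0,"wz":0,"gripper":1},{"x":0,"y":0,"z":0,"wx":0,"wy":0,"wz":0,"gripper":1},{"x":0,"y":0,"z":0,"wx":0,"wy":0,"wz":0,"gripper":1},{"x":0,"y":0,"z":0,"wx":0,"wy":0,"wz":0,"gripper":1}]' 50; python3 -c "
from h import *
go([.517,-.185,.262],.225); print(arm.get_obs()['qpos'].round(2))"
```

```text
time: 3.18
tcp_pos: [0.5203, -0.1773, 0.0661]
orientation: [3.137, -0.003, 0.241]
wrist_force: [1.6, -2.7, 5.1]
gripper_width: 0.0109
grasp_force: 52.2
shift [-0.0044  0.0076 -0.1959] turn [ 0.25 -0.19  0.9 ] now [ 0.5203 -0.1773  0.0661] [ 3.137e+00 -3.000e-03  2.410e-01] t 3.1833
[-0.26  0.56  0.78  1.76 -0.45  1.01 -0.64]
```

```bash
python3 -m crank '[{"x":0,"y":0,"z":-0.01,"wx":0,"wy":0,"wz":0,"gripper":1},{"x":0,"y":0,"z":-0.03,"wx":0,"wy":0,"wz":0,"gripper":1},{"x":0,"y":0,"z":-0.06,"wx":0,"wy":0,"wz":2,"gripper":1},{"x":0,"y":0,"z":-0.09,"wx":0,"wy":0,"wz":5,"gripper":1},{"x":0,"y":0,"z":-0.12,"wx":0,"wy":0,"wz":8,"gripper":1},{"x":0,"y":0,"z":-0.15,"wx":0,"wy":0,"wz":11,"gripper":1},{"x":0,"y":0,"z":-0.175,"wx":0,"wy":0,"wz":14.5,"gripper":1},{"x":0,"y":0,"z":-0.185,"wx":0,"wy":0,"wz":14.5,"gripper":1},{"x":0,"y":0,"z":-0.185,"wx":0,"wy":0,"wz":14.5,"gripper":1},{"x":0,"y":0,"z":-0.185,"wx":0,"wy":0,"wz":14.5,"gripper":1}]'
cat > e.py <<'E'
from h import *
import sys
p,d=snap('top',sys.argv[1]); P=cloud('top',d); s=arm.get_obs(); t=s['tcp_pos']; z=P[...,2]
m=(np.hypot(P[...,0]-t[0],P[...,1]-t[1])<.125)&(abs(z-(t[2]-.009))<.014)
n,l,st,_=cv2.connectedComponentsWithStats(m.astype(np.uint8)); q=P[m]; print('zmed',np.median(q[:,2]),len(q))
w=P[cv2.morphologyEx(m.astype(np.uint8),cv2.MORPH_OPEN,np.ones((3,3)))>0]
print(cv2.minAreaRect((w[:,:2]*1000).astype(np.float32)))
A=np.c_[w[:,:2]-t[:2],np.ones(len(w))]; print('tilt',np.linalg.lstsq(A,w[:,2],rcond=None)[0]); print(t,s['orientation'],s['wrist_force'],s['gripper_width'])
E
python3 e.py lift; python3 -c "
from h import *
go([.505,.146,.25],-.02)"
```

```text
time: 4.02
tcp_pos: [0.518, -0.1739, 0.2481]
orientation: [-3.14, 0.002, -0.009]
wrist_force: [-0.6, -0.4, -3.5]
gripper_width: 0.0109
grasp_force: 51.1
zmed 0.23894881186087547 1962
((513.409423828125, -136.33157348632812), (105.4636001586914, 131.01358032226562), 89.5182113647461)
tilt [-0.00823535 -0.01161353  0.23952555]
[ 0.51754464 -0.17365194  0.24722052] [-3.13949071  0.00393061 -0.00983473] [ 0.01559815  0.30384257 -3.73770157] 0.010977148884972587
shift [-0.0157 -0.3195 -0.002 ] turn [-0.12  0.23  0.58] now [ 0.5175 -0.1737  0.2472] [-3.139  0.004 -0.01 ] t 4.0667
```

View pics/lift.png

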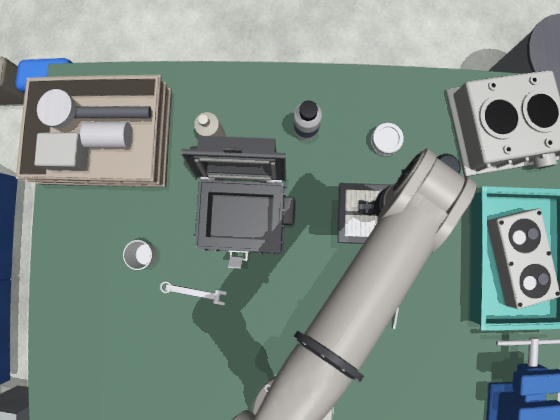

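```bash
python3 -m crank '[{"x":-0.006,"y":-0.02,"z":0,"wx":0,"wy":0,"wz":0.6,"gripper":1},{"x":-0.01,"y":-0.05,"z":0,"wx":0,"wy":0,"wz":0.6,"gripper":1},{"x":-0.012,"y":-0.09,"z":0,"wx":0,"wy":0,"wz":0.6,"gripper":1},{"x":-0.012,"y":-0.13,"z":0,"wx":0,"wy":0,"wz":0.6,"gripper":1},{"x":-0.012,"y":-0.17,"z":0,"wx":0,"wy":0,"wz":0.6,"gripper":1},{"x":-0.01,"y":-0.21,"z":0,"wx":0,"wy":0,"wz":0.6,"gripper":1},{"x":-0.008,"y":-0.25,"z":0,"wx":0,"wy":0,"wz":0.6,"gripper":1},{"x":-0.008,"y":-0.28,"z":0,"wx":0,"wy":0,"wz":0.6,"gripper":1},{"x":-0.008,"y":-0.305,"z":0,"wx":0,"wy":0,"wz":0.6,"gripper":1},{"x":-0.008,"y":-0.319,"z":0,"wx":0,"wy":0,"wz":0.6,"gripper":1}]';python3 -m crank '[{"x":0,"y":0,"z":0,"wx":0,"wy":0,"wz":0,"gripper":1},{"x":0,"y":0,"z":0,"wx":0,"wy":0,"wz":0,"gripper":1},{"x":0,"y":0,"z":0,"wx":0,"wy":0,"wz":0,"gripper":1},{"x":0,"y":0,"z":0,"wx":0,"wy":0,"wz":0,"gripper":1}]'; python3 e.py over; python3 -c "
from h import *
go([.513,.1457,.17],-.019)"
```

```text
time: 4.9
tcp_pos: [0.512, 0.1494, 0.2464]
orientation: [-3.141, 0.006, -0.015]
wrist_force: [0.3, 1.0, -3.3]
gripper_width: 0.011
grasp_force: 51.0
time: 5.23
tcp_pos: [0.5144, 0.1412, 0.2491]
orientation: [3.14, 0.0, -0.026]
wrist_force: [0.1, 0.2, -2.4]
gripper_width: 0.0107
grasp_force: 51.0
zmed 0.23990363872499626 2064
((508.2769470214844, 97.19908142089844), (90.98074340820312, 130.18214416503906), 88.51416015625)
tilt [-0.00395297  0.01296936  0.2405982 ]
[0.51448445 0.14159197 0.24932837] [ 3.14092407e+00  6.62542840e-05 -2.58256489e-02] [-0.63593703  0.03386335 -2.89182684] 0.011083259861441775
shift [-0.0016 -0.0041  0.0793] turn [ 0.04  0.   -0.39] now [0.5145 0.1416 0.2493] [ 3.141  0.    -0.026] t 5.2833
```

```bash
python3 -m crank '[{"x":-0.001,"y":-0.004,"z":0.02,"wx":0,"wy":0,"wz":-0.4,"gripper":1},{"x":-0.001,"y":-0.004,"z":0.045,"wx":0,"wy":0,"wz":-0.4,"gripper":1},{"x":-0.001,"y":-0.004,"z":0.065,"wx":0,"wy":0,"wz":-0.4,"gripper":1},{"x":-0.001,"y":-0.004,"z":0.08,"wx":0,"wy":0,"wz":-0.4,"gripper":1},{"x":-0.001,"y":-0.004,"z":0.08,"wx":0,"wy":0,"wz":-0.4,"gripper":1},{"x":-0.001,"y":-0.004,"z":0.08,"wx":0,"wy":0,"wz":-0.4,"gripper":1},{"x":-0.001,"y":-0.004,"z":0.08,"wx":0,"wy":0,"wz":-0.4,"gripper":1}]';python3 e.py over2; python3 -c "
from h import *
go([.514,.1457,.113],-.019)"
```

```text
time: 5.87
tcp_pos: [0.5145, 0.1475, 0.1706]
orientation: [-3.141, -0.002, -0.016]
wrist_force: [0.8, 0.8, -2.8]
gripper_width: 0.0105
grasp_force: 51.0
zmed 0.1613821044040511 1769
((521.9530639648438, 104.34220886230469), (93.32742309570312, 156.4580535888672), 89.13864135742188)
tilt [-0.00126037  0.0186606   0.16226947]
[0.51475193 0.14771824 0.1708983 ] [-3.14072162e+00 -2.96882480e-03 -1.57441462e-02] [-0.43195128 -0.24078467 -2.39801732] 0.011209499716035643
shift [-0.0009  0.0021  0.0579] turn [-0.05 -0.17  0.19] now [0.5148 0.1477 0.1709] [-3.141e+00 -3.000e-03 -1.600e-02] t 5.9167
```

```bash
python3 -m crank '[{"x":-0.001,"y":0.001,"z":0.006,"wx":0,"wy":0,"wz":0,"gripper":1},{"x":-0.001,"y":0.001,"z":0.012,"wx":0,"wy":0,"wz":0,"gripper":1},{"x":-0.001,"y":0.001,"z":0.018,"wx":0,"wy":0,"wz":0,"gripper":1},{"x":-0.001,"y":0.001,"z":0.024,"wx":0,"wy":0,"wz":0,"gripper":1},{"x":-0.001,"y":0.001,"z":0.03,"wx":0,"wy":0,"wz":0,"gripper":1},{"x":-0.001,"y":0.001,"z":0.03,"wx":0,"wy":0,"wz":0,"gripper":1}]'; python3 -m crank '[{"x":0,"y":0,"z":0.005,"wx":0,"wy":0,"wz":0,"gripper":1},{"x":0,"y":0,"z":0.01,"wx":0,"wy":0,"wz":0,"gripper":1},{"x":0,"y":0,"z":0.015,"wx":0,"wy":0,"wz":0,"gripper":1},{"x":0,"y":0,"z":0.02,"wx":0,"wy":0,"wz":0,"gripper":1},{"x":0,"y":0,"z":0.02,"wx":0,"wy":0,"wz":0,"gripper":1}]'
```

```text
time: 6.42
tcp_pos: [0.5112, 0.1471, 0.1376]
orientation: [3.14, 0.003, -0.015]
wrist_force: [-0.1, 0.1, -3.2]
gripper_width: 0.011
grasp_force: 51.0
time: 6.83
tcp_pos: [0.5115, 0.1471, 0.118]
orientation: [3.141, 0.002, -0.015]
wrist_force: [-0.5, 0.6, -3.9]
gripper_width: 0.0108
grasp_force: 51.0
```

```bash
python3 -m crank '[{"x":0,"y":0,"z":0.002,"wx":0,"wy":0,"wz":0,"gripper":1},{"x":0,"y":0,"z":0.004,"wx":0,"wy":0,"wz":0,"gripper":1},{"x":0,"y":0,"z":0.005,"wx":0,"wy":0,"wz":0,"gripper":1},{"x":0,"y":0,"z":0.005,"wx":0,"wy":0,"wz":0,"gripper":1}]'; python3 e.py in1
```

```text
time: 7.17
tcp_pos: [0.5126, 0.1473, 0.115]
orientation: [-3.141, -0.0, -0.015]
wrist_force: [-3.4, -0.4, 3.1]
gripper_width: 0.0107
grasp_force: 51.9
zmed 0.10405609597075638 2673
((511.25537109375, 101.74237060546875), (121.7451171875, 175.58761596679688), 88.88644409179688)
tilt [0.00029833 0.03673996 0.10484544]
[0.51254024 0.14724327 0.11502907] [-3.14102490e+00 -2.19445164e-04 -1.47847263e-02] [-3.208227    0.42839226  4.22339147] 0.010763160011432816
```

```bash
python3 -m crank '[{"x":0,"y":0,"z":-0.001,"wx":0,"wy":0,"wz":0,"gripper":0},{"x":0,"y":0,"z":-0.001,"wx":0,"wy":0,"wz":0,"gripper":0},{"x":0,"y":0,"z":-0.001,"wx":0,"wy":0,"wz":0,"gripper":0},{"x":0,"y":0,"z":-0.001,"wx":0,"wy":0,"wz":0,"gripper":0},{"x":0,"y":0,"z":-0.03,"wx":0,"wy":0,"wz":0,"gripper":0},{"x":0,"y":0,"z":-0.07,"wx":0,"wy":0,"wz":0,"gripper":0},{"x":0,"y":0.03,"z":-0.11,"wx":0,"wy":0,"wz":0,"gripper":0},{"x":0,"y":0.07,"z":-0.13,"wx":0,"wy":0,"wz":0,"gripper":0},{"x":0,"y":0.11,"z":-0.15,"wx":0,"wy":0,"wz":0,"gripper":0},{"x":0,"y":0.15,"z":-0.17,"wx":0,"wy":0,"wz":0,"gripper":0}]';python3 -m crank '[{"x":0,"y":0.04,"z":0,"wx":0,"wy":0,"wz":0,"gripper":1},{"x":0,"y":0.08,"z":0,"wx":0,"wy":0,"wz":0,"gripper":1},{"x":0,"y":0.08,"z":0,"wx":0,"wy":0,"wz":0,"gripper":1}]'
python3 - <<'E'
from h import *
p,d=snap('top','seat'); P=cloud('top',d); P=cloud('top',d); z=P[...,2]
m=(abs(P[...,0]-.509)<.063)&(abs(P[...,1]-.146)<.09)&(z>.098)&(z<.112); q=P[m]
A=np.c_[q[:,0]-.509,q[:,1]-.146,np.ones(len(q))]; print(np.linalg.lstsq(A,q[:,2],rcond=None)[0],np.median(q[:,2]))
cv2.imwrite('pics/seatc.png',cv2.resize(p[110:280,160:430,::-1],(794,500),interpolation=2)); print(arm.get_obs()['tcp_pos'])
p,d=snap('scene','seats'); P=cloud('scene',d);print(arm.get_obs()['qpos'].round(2))
E
```

```text
time: 8.05
tcp_pos: [0.5106, 0.0109, 0.2783]
orientation: [-3.141, -0.002, -0.013]
wrist_force: [1.6, -0.6, 0.4]
gripper_width: 0.0854
grasp_force: 0.0
time: 8.3
tcp_pos: [0.5075, -0.0801, 0.2784]
orientation: [3.135, -0.003, -0.032]
wrist_force: [-0.5, -1.9, -0.2]
gripper_width: 0.0515
grasp_force: 0.0
[-0.0017075   0.00270825  0.10715758] 0.10722414105040057
[ 0.50819838 -0.074886    0.27774367]
[-0.64  0.29  0.96  1.55 -0.24  1.42 -1.25]
```

View pics/seatc.png

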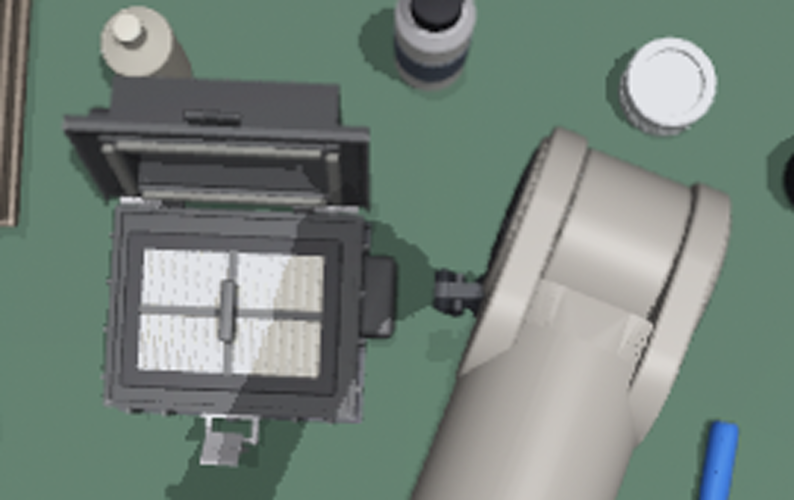

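View pics/seats.png

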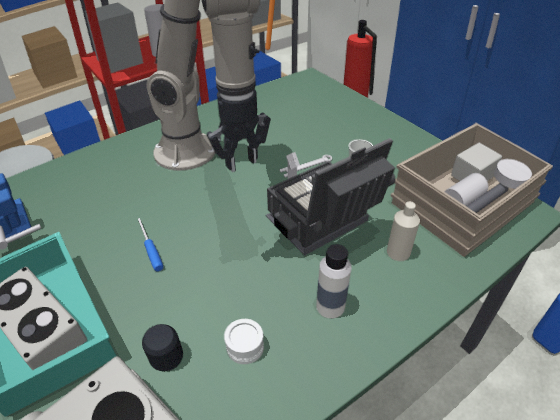

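Both views show the element seated level in the opening, frame on the ledge (top at z 0.107), and nothing else moved. Next I go over the cover's upper edge with shut fingers and come down behind its shelf.

```bash
python3 -c "
from h import *
go([.685,.0,.35],-.02)"; python3 -m crank '[{"x":0,"y":0,"z":-0.035,"wx":0,"wy":0,"wz":0,"gripper":1},{"x":0.02,"y":0,"z":-0.07,"wx":0,"wy":0,"wz":0,"gripper":1},{"x":0.055,"y":0,"z":-0.075,"wx":0,"wy":0,"wz":0,"gripper":1},{"x":0.09,"y":0,"z":-0.075,"wx":0,"wy":0,"wz":0,"gripper":1},{"x":0.125,"y":0,"z":-0.075,"wx":0,"wy":0,"wz":0,"gripper":1},{"x":0.155,"y":-0.0,"z":-0.075,"wx":0,"wy":0,"wz":0,"gripper":1},{"x":0.18,"y":-0.02,"z":-0.075,"wx":0,"wy":0,"wz":0,"gripper":1},{"x":0.18,"y":-0.05,"z":-0.075,"wx":0,"wy":0,"wz":0,"gripper":1},{"x":0.18,"y":-0.08,"z":-0.075,"wx":0,"wy":0,"wz":0,"gripper":1},{"x":0.18,"y":-0.08,"z":-0.075,"wx":0,"wy":0,"wz":0,"gripper":1}]';  python3 -c "
from h import *
go([.69,.144,.35],-.02);print(arm.get_obs()['qpos'].round(2))"
```

```text
shift [ 0.1747 -0.0745 -0.0727] turn [ 0.01 -0.06 -0.07] now [ 0.5088 -0.0708  0.2771] [ 3.141e+00 -1.000e-03 -2.100e-02] t 8.4
time: 9.23
tcp_pos: [0.6921, 0.0216, 0.3497]
orientation: [-3.135, 0.001, 0.002]
wrist_force: [0.4, 1.6, 0.6]
gripper_width: 0.0004
grasp_force: 0.0
shift [-0.0019 -0.1225  0.0006] turn [-0.4   0.07  1.25] now [0.6921 0.0216 0.3497] [-3.135e+00  1.000e-03  2.000e-03] t 9.2333
[-0.37  0.72  0.86  0.74 -0.55  1.84 -1.38]
```

```bash
python3 -m crank '[{"x":0,"y":-0.03,"z":0,"wx":0,"wy":0,"wz":1,"gripper":1},{"x":0,"y":-0.06,"z":0,"wx":0,"wy":0,"wz":1,"gripper":1},{"x":0,"y":-0.09,"z":0,"wx":0,"wy":0,"wz":1,"gripper":1},{"x":0,"y":-0.115,"z":0,"wx":0,"wy":0,"wz":1,"gripper":1},{"x":0,"y":-0.122,"z":0,"wx":0,"wy":0,"wz":1,"gripper":1},{"x":0,"y":-0.122,"z":0.03,"wx":0,"wy":0,"wz":1,"gripper":1},{"x":0,"y":-0.122,"z":0.055,"wx":0,"wy":0,"wz":1,"gripper":1},{"x":0,"y":-0.122,"z":0.075,"wx":0,"wy":0,"wz":1,"gripper":1},{"x":0,"y":-0.122,"z":0.075,"wx":0,"wy":0,"wz":1,"gripper":1}]';  python3 -c "
from h import *
go([.655,.144,.275],-.02);print(arm.get_obs()['qpos'].round(2))"
```

```text
time: 9.98
tcp_pos: [0.6895, 0.1335, 0.2708]
orientation: [-3.141, 0.01, -0.031]
wrist_force: [0.4, 1.1, -0.1]
gripper_width: -0.0001
grasp_force: 0.0
shift [-0.0348 -0.0094 -0.0038] turn [-0.03  0.6  -0.64] now [0.6895 0.1335 0.2708] [-3.141  0.01  -0.031] t 9.9833
[-0.58  0.75  0.86  0.92 -0.55  1.67 -1.53]
```

```bash
cat > arc.py <<'E'
from h import *
import sys
a,b,n=map(float,sys.argv[1:4]); s=arm.get_obs(); A=R.from_euler('xyz',s['orientation']); print(s['tcp_pos'].round(4),s['orientation'].round(3),s['wrist_force'].round(1),s['time'],'q',s['qpos'].round(2))
for th in np.linspace(a,b,int(n)):
    t=np.radians(th); rc=.181-.013*min(1,th/99); x=.599-rc*np.cos(t)+.005*np.sin(t)+.011; z=.107+rc*np.sin(t)+.005*np.cos(t)
    y=.1458-.02*(x-.509); p=np.array([x,y,z]); print(round(th,1),p.round(4),A.inv().apply(p-s['tcp_pos']).round(4))
print('turn',np.degrees((A.inv()*R.from_euler('xyz',[np.pi,0,-.02])).as_rotvec()).round(2))
E
python3 arc.py 100 60 11
```

```text
[0.6895 0.1335 0.2708] [-3.141  0.01  -0.031] [ 0.4  1.1 -0.1] 9.9833 q [-0.58  0.75  0.86  0.92 -0.55  1.67 -1.53]
100.0 [0.6441 0.1431 0.2716] [-0.0457 -0.0082 -0.0003]
96.0 [0.6326 0.1433 0.2739] [-0.0572 -0.0081 -0.0025]
92.0 [0.6209 0.1436 0.2756] [-0.0689 -0.0079 -0.0041]
88.0 [0.6091 0.1438 0.2765] [-0.0807 -0.0078 -0.0048]
84.0 [0.5972 0.144  0.2766] [-0.0926 -0.0077 -0.0048]
80.0 [0.5853 0.1443 0.2758] [-0.1045 -0.0075 -0.0039]
76.0 [0.5735 0.1445 0.2741] [-0.1163 -0.0074 -0.0021]
72.0 [0.5617 0.1447 0.2717] [-0.128  -0.0073  0.0005]
68.0 [0.5502 0.145  0.2684] [-0.1395 -0.0071  0.0039]
64.0 [0.5388 0.1452 0.2643] [-0.1509 -0.007   0.0081]
60.0 [0.5278 0.1454 0.2594] [-0.1619 -0.0069  0.0131]
turn [-0.03  0.6  -0.64]
```

```bash
python3 -m crank '[{"x":-0.02,"y":-0.003,"z":0,"wx":0,"wy":0,"wz":0,"gripper":1},{"x":-0.035,"y":-0.003,"z":0,"wx":0,"wy":0,"wz":0,"gripper":1},{"x":-0.046,"y":-0.003,"z":0,"wx":0,"wy":0,"wz":0,"gripper":1},{"x":-0.057,"y":-0.003,"z":-0.002,"wx":0,"wy":0,"wz":0,"gripper":1},{"x":-0.069,"y":-0.003,"z":-0.004,"wx":0,"wy":0,"wz":0,"gripper":1},{"x":-0.081,"y":-0.003,"z":-0.005,"wx":0,"wy":0,"wz":0,"gripper":1}]'; python3 arc.py 88 46 8
```

```text
time: 10.48
tcp_pos: [0.6126, 0.1376, 0.2834]
orientation: [-3.141, -0.005, -0.031]
wrist_force: [3.2, 0.9, -2.6]
gripper_width: -0.0001
grasp_force: 1.6
[0.6126 0.1376 0.2834] [-3.141 -0.005 -0.031] [ 3.2  0.9 -2.6] 10.4833 q [-0.77  0.57  0.92  1.2  -0.45  1.56 -1.54]
88.0 [0.6091 0.1438 0.2765] [-0.0038 -0.0061  0.0068]
82.0 [0.5913 0.1442 0.2763] [-0.0216 -0.0059  0.007 ]
76.0 [0.5735 0.1445 0.2741] [-0.0394 -0.0057  0.009 ]
70.0 [0.5559 0.1449 0.2702] [-0.0569 -0.0055  0.0129]
64.0 [0.5388 0.1452 0.2643] [-0.0741 -0.0053  0.0187]
58.0 [0.5224 0.1455 0.2567] [-0.0906 -0.0051  0.0262]
52.0 [0.5067 0.1458 0.2473] [-0.1063 -0.0049  0.0355]
46.0 [0.4921 0.1461 0.2363] [-0.121  -0.0048  0.0464]
turn [-0.03 -0.29 -0.64]
```

Contact made, with the expected ~3 N. Continuing along the arc.

```bash
python3 -m crank '[{"x":-0.010,"y":-0.002,"z":0.004,"wx":0,"wy":0,"wz":-0.5,"gripper":1},{"x":-0.022,"y":-0.005,"z":0.007,"wx":0,"wy":0,"wz":-0.5,"gripper":1},{"x":-0.039,"y":-0.005,"z":0.009,"wx":0,"wy":0,"wz":-0.5,"gripper":1},{"x":-0.057,"y":-0.005,"z":0.013,"wx":0,"wy":0,"wz":-0.5,"gripper":1},{"x":-0.074,"y":-0.005,"z":0.019,"wx":0,"wy":0,"wz":-0.5,"gripper":1},{"x":-0.083,"y":-0.005,"z":0.0225,"wx":0,"wy":0,"wz":-0.5,"gripper":1},{"x":-0.091,"y":-0.005,"z":0.026,"wx":0,"wy":0,"wz":-0.5,"gripper":1}]'; python3 arc.py 58 16 8
```

```text
time: 11.07
tcp_pos: [0.5217, 0.1449, 0.2575]
orientation: [-3.14, -0.005, -0.023]
wrist_force: [2.9, -0.5, -0.1]
gripper_width: -0.0003
grasp_force: 1.1
[0.5217 0.1449 0.2575] [-3.14  -0.005 -0.023] [ 2.9 -0.5 -0.1] 11.0667 q [-1.01  0.38  0.98  1.52 -0.32  1.41 -1.61]
58.0 [0.5224 0.1455 0.2567] [ 0.0006 -0.0006  0.0008]
52.0 [0.5067 0.1458 0.2473] [-0.0151 -0.0005  0.0101]
46.0 [0.4921 0.1461 0.2363] [-0.0298 -0.0005  0.021 ]
40.0 [0.4786 0.1464 0.2238] [-0.0433 -0.0004  0.0335]
34.0 [0.4664 0.1467 0.2099] [-0.0555 -0.0004  0.0474]
28.0 [0.4558 0.1469 0.1947] [-0.0663 -0.0003  0.0625]
22.0 [0.4467 0.147  0.1784] [-0.0754 -0.0003  0.0788]
16.0 [0.4394 0.1472 0.1611] [-0.0828 -0.0002  0.096 ]
turn [-0.06 -0.29 -0.19]
```

```bash
python3 -m crank '[{"x":-0.007,"y":0,"z":0.005,"wx":0,"wy":0,"wz":0,"gripper":1},{"x":-0.015,"y":0,"z":0.01,"wx":0,"wy":0,"wz":0,"gripper":1},{"x":-0.030,"y":0,"z":0.021,"wx":0,"wy":0,"wz":0,"gripper":1},{"x":-0.043,"y":0,"z":0.0335,"wx":0,"wy":0,"wz":0,"gripper":1},{"x":-0.0555,"y":0,"z":0.047,"wx":0,"wy":0,"wz":0,"gripper":1},{"x":-0.066,"y":0,"z":0.0625,"wx":0,"wy":0,"wz":0,"gripper":1},{"x":-0.071,"y":0,"z":0.071,"wx":0,"wy":0,"wz":0,"gripper":1},{"x":-0.0755,"y":0,"z":0.079,"wx":0,"wy":0,"wz":0,"gripper":1},{"x":-0.0755,"y":0,"z":0.079,"wx":0,"wy":0,"wz":0,"gripper":1}]'; python3 arc.py 22 0 12
python3 - <<'E'
from h import *
p,d=snap('scene','arc1'); cv2.imwrite('pics/arc1c.png',cv2.resize(p[80:280,220:480,::-1],(780,600),interpolation=2))
E
```

```text
time: 11.82
tcp_pos: [0.444, 0.1471, 0.1762]
orientation: [-3.141, 0.002, -0.023]
wrist_force: [-0.2, 0.2, 0.2]
gripper_width: -0.0
grasp_force: 0.0
[0.444  0.1471 0.1762] [-3.141e+00  2.000e-03 -2.300e-02] [-0.2  0.2  0.2] 11.8167 q [-1.18  0.27  1.    1.84 -0.25  1.17 -1.69]
22.0 [0.4467 0.147  0.1784] [ 0.0027 -0.     -0.0022]
20.0 [0.4441 0.1471 0.1727] [ 0.0001 -0.      0.0035]
18.0 [0.4417 0.1471 0.167 ] [-0.0023 -0.      0.0093]
16.0 [0.4394 0.1472 0.1611] [-0.0046 -0.      0.0151]
14.0 [0.4374 0.1472 0.1552] [-0.0066 -0.      0.021 ]
12.0 [0.4355 0.1473 0.1492] [-0.0084 -0.      0.027 ]
10.0 [0.4339 0.1473 0.1431] [-0.01    0.      0.0331]
8.0 [0.4325 0.1473 0.137 ] [-0.0114  0.      0.0392]
6.0 [0.4313 0.1474 0.1308] [-0.0126  0.      0.0454]
4.0 [0.4303 0.1474 0.1246] [-0.0136  0.      0.0517]
2.0 [0.4295 0.1474 0.1183] [-0.0144  0.      0.0579]
0.0 [0.429  0.1474 0.112 ] [-0.0149  0.      0.0642]
turn [-0.02  0.11 -0.18]
```

View pics/arc1c.png

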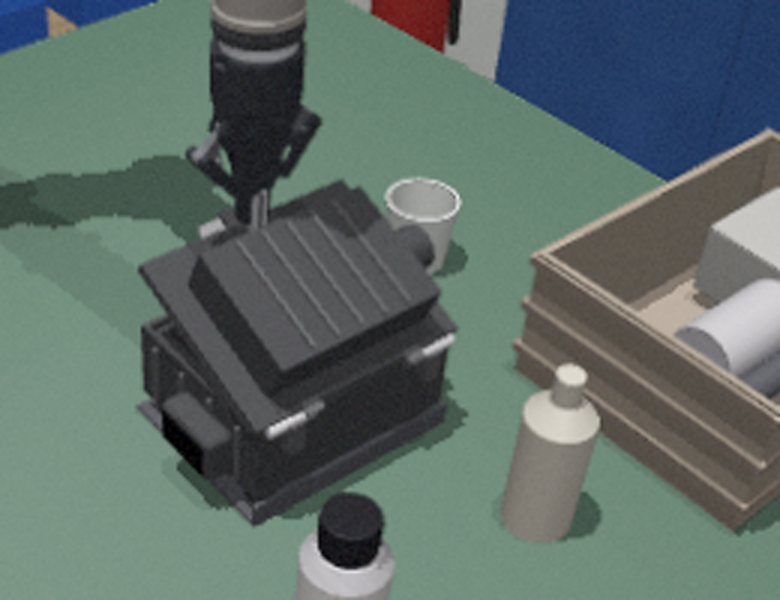

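The picture shows the cover tipped to about 20° with the fingers on its front shelf (crop 255,215), ahead of the dome. Continuing down, more slowly.

```bash
python3 -m crank '[{"x":0,"y":0,"z":0.006,"wx":0,"wy":0,"wz":0,"gripper":1},{"x":-0.004,"y":0,"z":0.012,"wx":0,"wy":0,"wz":0,"gripper":1},{"x":-0.006,"y":0,"z":0.018,"wx":0,"wy":0,"wz":0,"gripper":1},{"x":-0.008,"y":0,"z":0.024,"wx":0,"wy":0,"wz":0,"gripper":1},{"x":-0.010,"y":0,"z":0.03,"wx":0,"wy":0,"wz":0,"gripper":1},{"x":-0.0115,"y":0,"z":0.035,"wx":0,"wy":0,"wz":0,"gripper":1},{"x":-0.0115,"y":0,"z":0.039,"wx":0,"wy":0,"wz":0,"gripper":1},{"x":-0.0115,"y":0,"z":0.039,"wx":0,"wy":0,"wz":0,"gripper":1}]'; python3 arc.py 8 0 3
```

```text
time: 12.53
tcp_pos: [0.4337, 0.1471, 0.1374]
orientation: [3.141, -0.0, -0.024]
wrist_force: [2.5, 1.5, 2.7]
gripper_width: 0.0001
grasp_force: 1.4
[0.4337 0.1471 0.1374] [ 3.141 -0.    -0.024] [2.5 1.5 2.7] 12.5333 q [-1.17  0.3   0.98  1.92 -0.28  1.07 -1.67]
8.0 [0.4325 0.1473 0.137 ] [-0.0012 -0.0002  0.0004]
4.0 [0.4303 0.1474 0.1246] [-0.0034 -0.0002  0.0128]
0.0 [0.429  0.1474 0.112 ] [-0.0047 -0.0002  0.0254]
turn [ 0.01 -0.01 -0.21]
```

```bash
python3 -m crank '[{"x":-0.001,"y":0,"z":0.002,"wx":0,"wy":0,"wz":0,"gripper":1},{"x":-0.002,"y":0,"z":0.004,"wx":0,"wy":0,"wz":0,"gripper":1},{"x":-0.002,"y":0,"z":0.006,"wx":0,"wy":0,"wz":0,"gripper":1},{"x":-0.003,"y":0,"z":0.008,"wx":0,"wy":0,"wz":0,"gripper":1},{"x":-0.003,"y":0,"z":0.008,"wx":0,"wy":0,"wz":0,"gripper":1}]'; python3 -m crank '[{"x":0,"y":0,"z":0.0015,"wx":0,"wy":0,"wz":0,"gripper":1},{"x":-0.0005,"y":0,"z":0.003,"wx":0,"wy":0,"wz":0,"gripper":1},{"x":-0.0005,"y":0,"z":0.003,"wx":0,"wy":0,"wz":0,"gripper":1}]'; python3 -m crank '[{"x":0,"y":0,"z":0.001,"wx":0,"wy":0,"wz":0,"gripper":1},{"x":0,"y":0,"z":0.002,"wx":0,"wy":0,"wz":0,"gripper":1},{"x":0,"y":0,"z":0.002,"wx":0,"wy":0,"wz":0,"gripper":1}]'
```

```text
time: 12.95
tcp_pos: [0.4313, 0.1472, 0.1299]
orientation: [-3.141, -0.002, -0.024]
wrist_force: [3.9, 0.7, 4.8]
gripper_width: 0.0
grasp_force: 2.5
time: 13.2
tcp_pos: [0.4307, 0.1472, 0.127]
orientation: [-3.141, -0.001, -0.024]
wrist_force: [4.8, 0.3, 4.9]
gripper_width: -0.0001
grasp_force: 2.6
time: 13.45
tcp_pos: [0.4305, 0.1472, 0.125]
orientation: [-3.141, -0.001, -0.024]
wrist_force: [4.0, 0.6, 4.8]
gripper_width: 0.0002
grasp_force: 2.9
```

```bash
python3 -m crank '[{"x":0,"y":0,"z":0.001,"wx":0,"wy":0,"wz":0,"gripper":1},{"x":0,"y":0,"z":0.001,"wx":0,"wy":0,"wz":0,"gripper":1}]' | grep -E "tcp|wrist"; python3 -m crank '[{"x":0,"y":0,"z":0.001,"wx":0,"wy":0,"wz":0,"gripper":1},{"x":0,"y":0,"z":0.001,"wx":0,"wy":0,"wz":0,"gripper":1}]'| grep -E "tcp|wrist"; python3 -m crank '[{"x":0,"y":0,"z":0.001,"wx":0,"wy":0,"wz":0,"gripper":1},{"x":0,"y":0,"z":0.001,"wx":0,"wy":0,"wz":0,"gripper":1}]'| grep -E "tcp|wrist"
```

```text
tcp_pos: [0.4304, 0.1472, 0.124]
wrist_force: [3.6, -0.8, 6.3]
tcp_pos: [0.4303, 0.1472, 0.123]
wrist_force: [3.7, -0.6, 5.0]
tcp_pos: [0.4303, 0.1472, 0.1221]
wrist_force: [3.3, 0.0, 7.5]
```

```bash
python3 -m crank '[{"x":0,"y":0,"z":0.001,"wx":0,"wy":0,"wz":0,"gripper":1},{"x":0,"y":0,"z":0.001,"wx":0,"wy":0,"wz":0,"gripper":1}]' | grep -E "tcp|wrist"; python3 -m crank '[{"x":0,"y":0,"z":0.001,"wx":0,"wy":0,"wz":0,"gripper":1},{"x":0,"y":0,"z":0.001,"wx":0,"wy":0,"wz":0,"gripper":1}]'| grep -E "tcp|wrist"; python3 -m crank '[{"x":0,"y":0,"z":0.001,"wx":0,"wy":0,"wz":0,"gripper":1},{"x":0,"y":0,"z":0.001,"wx":0,"wy":0,"wz":0,"gripper":1}]'| grep -E "tcp|wrist"
```

```text
tcp_pos: [0.4302, 0.1472, 0.1213]
wrist_force: [2.2, 0.7, 8.1]
tcp_pos: [0.4302, 0.1472, 0.1204]
wrist_force: [3.0, -0.5, 9.3]
tcp_pos: [0.4301, 0.1472, 0.1194]
wrist_force: [3.3, -0.7, 10.7]
```

```bash
python3 -m crank '[{"x":0,"y":0,"z":0.001,"wx":0,"wy":0,"wz":0,"gripper":1},{"x":0,"y":0,"z":0.001,"wx":0,"wy":0,"wz":0,"gripper":1}]' | grep -E "tcp|wrist"; python3 -m crank '[{"x":0,"y":0,"z":0.001,"wx":0,"wy":0,"wz":0,"gripper":1},{"x":0,"y":0,"z":0.001,"wx":0,"wy":0,"wz":0,"gripper":1}]'| grep -E "tcp|wrist"; python3 -m crank '[{"x":0,"y":0,"z":0.001,"wx":0,"wy":0,"wz":0,"gripper":1},{"x":0,"y":0,"z":0.001,"wx":0,"wy":0,"wz":0,"gripper":1}]'| grep -E "tcp|wrist"
```

```text
tcp_pos: [0.43, 0.1472, 0.1185]
wrist_force: [2.3, -0.6, 10.7]
tcp_pos: [0.43, 0.1472, 0.1175]
wrist_force: [2.5, -0.4, 10.8]
tcp_pos: [0.4299, 0.1472, 0.1166]
wrist_force: [1.4, -0.7, 12.8]
```

```bash
python3 -m crank '[{"x":0,"y":0,"z":0.001,"wx":0,"wy":0,"wz":0,"gripper":1},{"x":0,"y":0,"z":0.001,"wx":0,"wy":0,"wz":0,"gripper":1}]' | grep -E "tcp|wrist"; python3 -m crank '[{"x":0,"y":0,"z":0.001,"wx":0,"wy":0,"wz":0,"gripper":1},{"x":0,"y":0,"z":0.001,"wx":0,"wy":0,"wz":0,"gripper":1}]'| grep -E "tcp|wrist"
```

```text
tcp_pos: [0.4299, 0.1472, 0.1158]
wrist_force: [0.5, -0.6, 14.2]
tcp_pos: [0.4298, 0.1472, 0.1149]
wrist_force: [0.1, -0.8, 15.0]
```

```bash
python3 -m crank '[{"x":0,"y":0,"z":0.001,"wx":0,"wy":0,"wz":0,"gripper":1},{"x":0,"y":0,"z":0.001,"wx":0,"wy":0,"wz":0,"gripper":1}]' | grep -E "tcp|wrist"
```

```text
tcp_pos: [0.4298, 0.1472, 0.114]
wrist_force: [-0.2, -1.2, 15.6]
```

```bash
python3 -m crank '[{"x":0,"y":0,"z":0.001,"wx":0,"wy":0,"wz":0,"gripper":1},{"x":0,"y":0,"z":0.001,"wx":0,"wy":0,"wz":0,"gripper":1}]' | grep -E "tcp|wrist"; python3 -m crank '[{"x":0,"y":0,"z":0.0007,"wx":0,"wy":0,"wz":0,"gripper":1},{"x":0,"y":0,"z":0.0007,"wx":0,"wy":0,"wz":0,"gripper":1}]' | grep -E "tcp|wrist"
```

```text
tcp_pos: [0.4298, 0.1472, 0.1132]
wrist_force: [-0.8, 0.1, 17.2]
tcp_pos: [0.4297, 0.1472, 0.1125]
wrist_force: [-0.5, -1.1, 16.6]
```

```bash
python3 -m crank '[{"x":0,"y":0,"z":0.0007,"wx":0,"wy":0,"wz":0,"gripper":1},{"x":0,"y":0,"z":0.0007,"wx":0,"wy":0,"wz":0,"gripper":1}]' | grep -E "tcp|wrist"; python3 -m crank '[{"x":0,"y":0,"z":0.0007,"wx":0,"wy":0,"wz":0,"gripper":1},{"x":0,"y":0,"z":0.0007,"wx":0,"wy":0,"wz":0,"gripper":1}]' | grep -E "tcp|wrist"
```

```text
tcp_pos: [0.4296, 0.1472, 0.1116]
wrist_force: [0.4, -1.7, 15.3]
tcp_pos: [0.4295, 0.1472, 0.1107]
wrist_force: [-0.8, -1.1, 14.7]
```

The force is easing (17 → 14.7 N), so the tongue is passing the nose. A little more travel should reach the catch.

```bash
python3 -m crank '[{"x":0,"y":0,"z":0.0007,"wx":0,"wy":0,"wz":0,"gripper":1},{"x":0,"y":0,"z":0.0007,"wx":0,"wy":0,"wz":0,"gripper":1}]' | grep -E "tcp|wrist"; python3 -m crank '[{"x":0,"y":0,"z":0.0007,"wx":0,"wy":0,"wz":0,"gripper":1},{"x":0,"y":0,"z":0.0007,"wx":0,"wy":0,"wz":0,"gripper":1}]' | grep -E "tcp|wrist"
```

```text
tcp_pos: [0.4295, 0.1472, 0.11]
wrist_force: [0.3, -0.9, 14.4]
tcp_pos: [0.4295, 0.1472, 0.1093]
wrist_force: [-0.4, -1.3, 14.6]
```

```bash
python3 -m crank '[{"x":0,"y":0,"z":0.0007,"wx":0,"wy":0,"wz":0,"gripper":1},{"x":0,"y":0,"z":0.0007,"wx":0,"wy":0,"wz":0,"gripper":1}]' | grep -E "tcp|wrist"; python3 -m crank '[{"x":0,"y":0,"z":0.0007,"wx":0,"wy":0,"wz":0,"gripper":1},{"x":0,"y":0,"z":0.0007,"wx":0,"wy":0,"wz":0,"gripper":1}]' | grep -E "tcp|wrist"
```

```text
tcp_pos: [0.4294, 0.1472, 0.1087]
wrist_force: [-1.4, -1.0, 16.1]
tcp_pos: [0.4294, 0.1472, 0.1079]
wrist_force: [-0.9, -0.7, 15.1]
```

```bash
python3 -m crank '[{"x":0,"y":0,"z":0.0007,"wx":0,"wy":0,"wz":0,"gripper":1},{"x":0,"y":0,"z":0.0007,"wx":0,"wy":0,"wz":0,"gripper":1}]' | grep -E "tcp|wrist"; python3 -m crank '[{"x":0,"y":0,"z":0.0007,"wx":0,"wy":0,"wz":0,"gripper":1},{"x":0,"y":0,"z":0.0007,"wx":0,"wy":0,"wz":0,"gripper":1}]' | grep -E "tcp|wrist"
```

```text
tcp_pos: [0.4294, 0.1472, 0.1073]
wrist_force: [-1.4, -0.6, 15.8]
tcp_pos: [0.4294, 0.1472, 0.1068]
wrist_force: [-1.5, -1.2, 18.1]
```

Past the easing and rising again. I'll back off in steps to see whether the cover stays down.

```bash
python3 -m crank '[{"x":0,"y":0,"z":-0.002,"wx":0,"wy":0,"wz":0,"gripper":1},{"x":0,"y":0,"z":-0.004,"wx":0,"wy":0,"wz":0,"gripper":1}]' | grep -E "tcp|wrist"; for i in 1; do python3 -m crank '[{"x":0,"y":0,"z":-0.002,"wx":0,"wy":0,"wz":0,"gripper":1},{"x":0,"y":0,"z":-0.002,"wx":0,"wy":0,"wz":0,"gripper":1}]' | grep -E "tcp|wrist"; done;  python3 -m crank '[{"x":0,"y":0,"z":-0.002,"wx":0,"wy":0,"wz":0,"gripper":1},{"x":0,"y":0,"z":-0.002,"wx":0,"wy":0,"wz":0,"gripper":1}]' | grep -E "tcp|wrist"; python3 -m crank '[{"x":0,"y":0,"z":-0.002,"wx":0,"wy":0,"wz":0,"gripper":1},{"x":0,"y":0,"z":-0.002,"wx":0,"wy":0,"wz":0,"gripper":1}]' | grep -E "tcp|wrist"
```

```text
tcp_pos: [0.4294, 0.1472, 0.1101]
wrist_force: [1.4, -0.9, 6.0]
tcp_pos: [0.429, 0.1472, 0.1114]
wrist_force: [1.6, 0.0, 3.9]
tcp_pos: [0.4275, 0.147, 0.1124]
wrist_force: [-0.1, 0.3, 0.1]
tcp_pos: [0.4286, 0.1471, 0.1148]
wrist_force: [0.7, -0.3, 0.2]
```

Contact ends at z ≈ 0.112, so the clip is holding. Retreating and verifying.

```bash
python3 -m crank '[{"x":0,"y":0,"z":-0.03,"wx":0,"wy":0,"wz":0,"gripper":1},{"x":0,"y":0,"z":-0.06,"wx":0,"wy":0,"wz":0,"gripper":1},{"x":0,"y":0,"z":-0.1,"wx":0,"wy":0,"wz":0,"gripper":1},{"x":0,"y":0,"z":-0.14,"wx":0,"wy":0,"wz":0,"gripper":1},{"x":0,"y":0.04,"z":-0.15,"wx":0,"wy":0,"wz":0,"gripper":1},{"x":0,"y":0.08,"z":-0.15,"wx":0,"wy":0,"wz":0,"gripper":1},{"x":0,"y":0.12,"z":-0.15,"wx":0,"wy":0,"wz":0,"gripper":1},{"x":0,"y":0.16,"z":-0.15,"wx":0,"wy":0,"wz":0,"gripper":1},{"x":0,"y":0.2,"z":-0.15,"wx":0,"wy":0,"wz":0,"gripper":1},{"x":0,"y":0.22,"z":-0.15,"wx":0,"wy":0,"wz":0,"gripper":1}]'
python3 - <<'E'
from h import *
p,d=snap('top','end'); P=cloud('top',d); x,y,z=P[...,0],P[...,1],P[...,2]
for a in(.425,.43,.435,.44):
    m=(abs(x-a)<.004)&(abs(y-.146)<.09)&(z>.08)&(z<.14); print(a,np.median(z[m]),m.sum())
m=(abs(x-.51)<.05)&(abs(y-.146)<.07)&(z>.12); print('dome',np.median(z[m]))
cv2.imwrite('pics/endc.png',cv2.resize(p[110:280,160:430,::-1],(794,500),interpolation=2))
E
```

```text
time: 18.62
tcp_pos: [0.4231, -0.0783, 0.2654]
orientation: [3.142, 0.001, -0.03]
wrist_force: [0.6, -0.8, 0.4]
gripper_width: 0.0002
grasp_force: 0.0
0.425 0.11367963410708148 246
0.43 0.11351770998904032 247
0.435 0.11344350634395228 247
0.44 0.11307043389894322 249
dome 0.15874789944685808
```

View pics/endc.png

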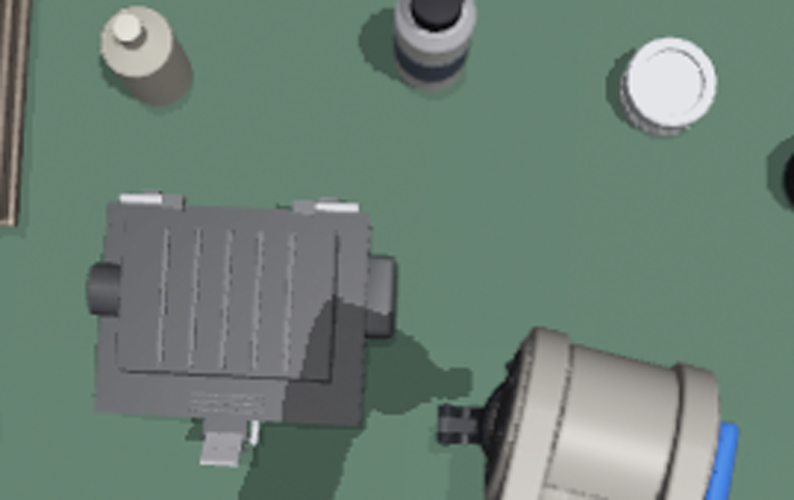

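The picture shows the cover shut, with the clip over the tongue at crop (222,440). The shelf sits at z ≈ 0.1135, inside the caught band, and the robot is clear with the bystanders unmoved.

```bash
python3 -c "
from workcell import arm
print(arm.sign_off())"
```

```text
the job is handed in; nothing more can be done
None
```

I fitted the filter element, shut the cover and handed the job in at about 19 s: the clip is holding the cover (front shelf at about 113.5 mm), the highest press force I read was about 18 N, and the bench items in view had not moved.

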